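# Level the sprung appliance shelf and hold it

### The arm

A 6-joint arm with a two-finger parallel gripper is mounted at the origin on a cart in front of the work surface, level with it; the furniture and walls round the work are solid. World frame = base frame: x ahead of the robot, y to its left, z up, the work surface at z = 0. Lengths are in m, angles in rad, forces in N, time in s.
With the tool pointing down it reaches from about 0.25 to 0.725 m from the base axis. Payload 4 kg.
Tool frame: the origin (TCP) lies at the very end of the fingers, on their centre line; the grasp point (between the pads) lies 19 mm behind it; z points along the fingers, y is the line along which they close (so a half turn about z gives the same grasp; the last joint's range is limited). The gripper opens to 85 mm and grips with 20 to 120 N. Pads are 22 mm wide; open, the fingers measure 114 mm over their backs; the gripper's body (76 mm by 85 mm) begins 54 mm behind the grasp point. The pads swing forward as they close: fully open they stand 13 mm farther back than shut.
Start: joints at [-1.265, 0.241, 0.005, 1.335, 0, 1.571], TCP at [0.151, -0.477, 0.231] pointing down, gripper open.
Joint ranges: [-2.72, 2.72], [-1.05, 1.87], [-1.09, 1.28], [-1.99, 2.15], [-1.42, 1.44], [-3.14, 3.14]. Speed limits (rad/s): [2.79, 2.79, 3.14, 3.14, 3.14, 3.14].

### API

Orientations are given as a unit quaternion [x, y, z, w].
In Python, from workcell import bot, vision, workorder, boxes_of gives the robot as it stands.
- The arm moves only by the tool send_rows, never from a script. Its argument "motion" is text: rows parted by semicolons, each of 5 numbers parted by spaces: the closure, from -1 (fully open) to 1 (shut), so that 0 is half open, then the shift along the tool's x, y, z in cm, then the turn about the tool's z in rad. In form: claw x y z twist; .... A call has 1 to 5 rows; each row is the pose to reach, as a shift and turn from the pose commanded when the call began, along the tool's axes at that moment; what a row does not reach only later rows make up. A row lasts 1/10 s, in which the tool goes at most 50 mm and 8.59 degrees, less where a joint would pass 70% of its speed; a pose out of reach is approached as far as the arm can. A call with a gripper value outside its range is refused whole. The fingers move at their own pace and stop on an object; the grip force is fixed at half the most. Time passes only in rows, so rows that repeat a pose let the fingers close. It gives the time, the measured TCP pose, the force, the opening and the grip force at its end, in the units of the state.
- bot.get_obs(): the state, without advancing time (a new reading comes with each control period).
- vision.camera(name): name is "scene" or "top" or "wrist"; returns the picture (480x640x3 uint8, red, green, blue); there is no depth.
- vision.camera_model(name): a dict with "fov_y" (degrees; the focal length in pixels is half the picture's height over the tangent of half this angle, whatever the lens; pixels are square), "cx", "cy" (the principal point, pixels), "world_from_camera" (4x4, takes a point from camera to world coordinates); the wrist camera has in their place "hand_eye" (4x4, takes a point from camera to tool coordinates, whose origin is the TCP and whose axes are the flange's). Camera axes: x right, y down, z forward; pixel columns grow to the right and rows downward; lengths in m; the calibration is good to about 2 mm. A picture is of the moment at which its call begins: read the wrist's pose just before it. camera_model takes no time and is no camera call.
- workorder.job_done(): hands the job in; it is judged then, once.
Trained networks look in the newest picture that a camera, given by its name, has taken for a name from the list of things; names that differ only in an ending like _2 or _b are one class to them, and where a whole thing is asked for, a point or a joint stands for the part that bears it (a point fixed in the world has none). Each returns a list of dicts, best first, with "conf" (0 to 1); they miss things now and then, are a little off and sometimes report something else, mostly with a low value. They report only what shows in the picture. A call takes as long as a camera call.
- boxes_of(camera, target): "rect" ([centre column, centre row, width, height] in pixels, round what is visible of it).
The state is a dict: "clock": time; "joint_pos": joint angles; "joint_vel": joint speeds; "tau": joint torques, N m; "eef_pos": TCP position; "tool_rot": TCP orientation; "ft_force": force on the tool from outside, world axes, zero at the start; "ft_torque": the same for the moment, N m; "grip_width": finger opening in m; "grasp_force": force on a finger pad.
Only numpy, scipy, OpenCV 4.12 (cv2) and the standard library are available. Lean on these libraries where they do the work, as an engineer would, in place of code of your own. Each camera call takes 0.05 s, during which the arm holds its last target. There are 200 camera calls.

### The job

On the worktop stands a small appliance shelf that must be levelled: swing the red-gripped guard lever fully open, off the black levelling knob, then grip the knob from above, press the shelf all the way down on its sprung foot and, keeping it pressed, turn the knob until the bubble of the built-in spirit level sits between the two black lines. Finish while still gripping the knob and pressing the shelf down with the bubble centred, and do not let go: I will fix the locknut while you hold it. Leave the spice jar and the tin beside the shelf where they stand.

Things in the scene. Friction and masses are not known exactly. Their poses are not given: they have to be found in the camera images.
- stand: fixed base of the appliance shelf: dark steel plate 250 x 110 x 12 mm; origin under its centre on the worktop, x from the knob end (near the robot) to the hinge end, z up. The wooden shelf above it (250 x 120 x 14 mm, top about 62 mm above the worktop) is hinged along y at x = +110, z = 50 mm and stands on a sprung levelling foot under the knob, x = -85 mm
- knob: black fluted round knob with a white line on top, 36 mm in diameter, grip 3 to 29 mm and top 31 mm above its origin, which is on its axis at the shelf top. Stiff (0.2 N m), stays put. Clockwise from above raises this end of the shelf 3.9 mm per rad; the shelf once pressed, about 0.4 to 1.3 rad clockwise is needed. Stops lie 0.4 rad or more past the level position and past the start
- press (a joint): springing of the foot, as an angle of the shelf about its hinge line: 0.015 rad sprung up (nobody pressing), 0 pressed all the way down; the knob goes down about 3 mm on the way. It needs about 7 N straight down at the knob to reach 0 (up to about 25 N does no harm) and springs up when let go
- lever (a joint): steel guard lever, a flat bar 5 mm thick, 16 mm wide, 65 mm from pin to grip, swinging level about an upright pin: 0 with the grip right above the knob, 1.7 rad fully open. Opening is clockwise from above: the grip swings to the shelf's left (+y) side. It stays where it is left (friction about 0.05 N m)
- lever_pivot (a point): point on the upright pin of the guard lever, at the height of the lever bar, 40 mm above the shelf top, 65 mm from the knob axis towards the hinge end
- lever_grip (a point): mid-height of the red upright grip at the end of the guard lever: a round post 14 mm in diameter and 35 mm tall, from 17 mm below to 18 mm above this point, standing on the lever bar; when the lever is shut the bar lies about 5 mm above the knob top
- vial_mid (a point): midpoint between the two black lines on top of the green vial; x along the vial away from the knob, z up. The yellow level (104 x 30 x 16 mm) is built into the shelf. The black lines stand 9.8 mm either side of this point
- bubble (a point): centre of the pale bubble, 12 mm long, in the green vial. It runs to the higher end, at most 24 mm from vial_mid, about 14 mm for each radian of the knob, and settles in under a second. Lifting the knob end moves it towards the knob; pressing the shelf down moves it about 10 mm away from the knob
- spice_jar: spice jar with a red cap, 45 mm in diameter, 106 mm tall, origin under its centre; stays where it is
- food_tin: short teal food tin, 76 mm in diameter, 58 mm tall, origin under its centre; stays where it is

How it is judged:
On the way:
1. the guard lever is swung open, off the knob (value of joint lever above 1.3 rad), for 0.2 s.
At the end, for the whole second after the job is handed in: the guard lever is open by more than 1.3 rad; the shelf is pressed down to within 0.004 rad of its stop; the bubble's centre is within 3 mm of the middle between the two lines; and the fingers still hold the knob (contact force over 3 N), all through the last second (value of joint lever above 1.3 rad and value of joint press below 0.004 rad and x of bubble in the frame of vial_mid between -0.003 and 0.003 m and contact force between the fingers and knob above 3 N); the arm keeps its last pose, push and grip.
It fails at once if the spice jar or the tin beside the shelf is moved by more than 20 mm (distance of any of spice_jar, food_tin from where it was at the start of the episode above 0.02 m).
It also fails if it takes over 53 s, if anything falls off the work surface, if the arm or the gripper's body presses on something with over 40 N, if the wrist force passes 120 N, or if a joint passes its speed limit or range.

## Working session

There is one attempt and no reset: what is moved stays moved. The work goes in short steps, Python scripts to look and compute and a tool call to move; the robot and the scene stay as the last step left them, time stands still between calls to the robot, and variables do not carry over. Pictures are saved under pics/ and viewed, at most 10 in all, crops included, and the job is handed in when it is done.

Besides the shell and the picture viewer there is one more tool, called after ">>>" as name(argument=value, ...), one argument or row to a line, values as JSON. send_rows: Moves the arm, as the interface text tells. Its arguments: {"type":"object","properties":{"motion":{"type":"string"}},"required":["motion"]}

```bash
mkdir -p pics
cat > h.py <<'E'
import numpy as np, cv2
from workcell import bot, vision, workorder, boxes_of
from scipy.spatial.transform import Rotation as R
def cam(n):
    m=vision.camera_model(n); f=240/np.tan(np.radians(m['fov_y'])/2)
    if 'world_from_camera' in m: T=np.array(m['world_from_camera'])
    else:
        o=bot.get_obs(); W=np.eye(4); W[:3,:3]=R.from_quat(o['tool_rot']).as_matrix(); W[:3,3]=o['eef_pos']
        T=W@np.array(m['hand_eye'])
    return f,m['cx'],m['cy'],T
def ray(c,u,v):
    f,cx,cy,T=c; return T[:3,3],T[:3,:3]@np.array([(u-cx)/f,(v-cy)/f,1])
def atz(c,u,v,z):
    o,d=ray(c,u,v); return o+d*(z-o[2])/d[2]
def proj(c,p):
    f,cx,cy,T=c; q=T[:3,:3].T@(np.array(p)-T[:3,3]); return cx+f*q[0]/q[2],cy+f*q[1]/q[2]
def snap(n,name):
    c=cam(n); im=vision.camera(n); cv2.imwrite(f'pics/{name}.png',cv2.cvtColor(im,cv2.COLOR_RGB2BGR)); return c,im
E
python3 - <<'E'
from h import *
np.set_printoptions(precision=4,suppress=True)
for n in ['top','scene']:
    c,im=snap(n,n+'0'); print(n,c[0],c[3])
    for t in ['stand','knob','lever_pivot','lever_grip','vial_mid','bubble','spice_jar','food_tin']:
        print(t,[(np.round(b['rect'],1).tolist(),round(b['conf'],2)) for b in boxes_of(n,t)][:2])
o=bot.get_obs();print(o)
print(cam('wrist'), vision.camera_model('wrist'))
a=cv2.imread('pics/top0.png');b=cv2.imread('pics/scene0.png')
E
```

```text
top 577.5324548379477 [[-0.0124 -0.9996  0.0258  0.5798]
 [-0.9999  0.0126  0.0099 -0.2002]
 [-0.0102 -0.0257 -0.9996  0.9329]
 [ 0.      0.      0.      1.    ]]
stand [([324.6, 272.1, 83.1, 172.4], 0.96), ([322.2, 308.3, 21.7, 61.2], 0.52)]
knob [([330.8, 332.1, 17.3, 27.4], 0.64)]
lever_pivot [([323.2, 271.6, 80.5, 169.3], 0.94)]
lever_grip [([325.3, 309.1, 19.6, 60.9], 0.71)]
vial_mid [([325.1, 271.2, 82.3, 168.1], 0.6)]
bubble []
spice_jar [([244.4, 212.8, 34.5, 32.4], 0.58)]
food_tin [([404.1, 216.6, 53.9, 48.6], 0.69)]
scene 507.34514956381224 [[-0.8647 -0.283   0.4149  0.272 ]
 [-0.5021  0.5087 -0.6994  0.4113]
 [-0.0132 -0.8131 -0.582   0.5891]
 [ 0.      0.      0.      1.    ]]
stand [([369.6, 281.9, 158.9, 110.0], 0.56)]
knob [([416.5, 274.8, 24.7, 25.2], 0.92)]
lever_pivot [([371.1, 272.2, 158.6, 83.3], 0.89), ([398.8, 254.6, 52.8, 25.9], 0.45)]
lever_grip [([397.6, 256.3, 49.0, 21.6], 0.81), ([370.6, 270.6, 155.2, 89.1], 0.37)]
vial_mid [([371.9, 270.1, 154.1, 85.3], 0.6)]
bubble []
spice_jar [([283.1, 291.4, 33.0, 70.0], 0.59)]
food_tin [([355.9, 226.1, 36.9, 37.1], 0.
[... 369 characters left out ...]
-0.    ,  0.    ]), 'ft_force': array([-0.629 , -0.3441, -0.6345]), 'ft_torque': array([ 0.0039,  0.0499, -0.0389]), 'grasp_force': 0.0, 'grip_width': 0.08533198981634725}
(np.float64(370.0010460309356), 317.30603030985435, 230.42773722206704, array([[ 0.3013, -0.9027, -0.3072,  0.2291],
       [-0.9535, -0.2852, -0.0972, -0.4523],
       [ 0.0001,  0.3222, -0.9467,  0.3729],
       [ 0.    ,  0.    ,  0.    ,  1.    ]])) {'fov_y': 65.93865990019664, 'cx': 317.30603030985435, 'cy': 230.42773722206704, 'hand_eye': array([[ 0.0003, -0.9467, -0.3222,  0.0823],
       [ 1.    ,  0.0002,  0.0002,  0.0003],
       [-0.0001, -0.3222,  0.9467, -0.1416],
       [ 0.    ,  0.    ,  0.    ,  1.    ]])}
```

Run:
```python
from h import *
np.set_printoptions(precision=4,suppress=True)
a=cv2.imread('pics/top0.png')[160:380,210:450];b=cv2.imread('pics/scene0.png')[210:340,250:470]
a=cv2.resize(a,(436,400),interpolation=cv2.INTER_CUBIC)
b=cv2.resize(a*0+0,(1,1)) if 0 else cv2.resize(b,(364,215),interpolation=cv2.INTER_CUBIC)
c=np.zeros((400,800,3),np.uint8);c[:,:436]=a;c[:215,436:]=b
cv2.imwrite('pics/c0.png',cv2.resize(c,(800,400)))
```

```text
(no output)
```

View pics/c0.png

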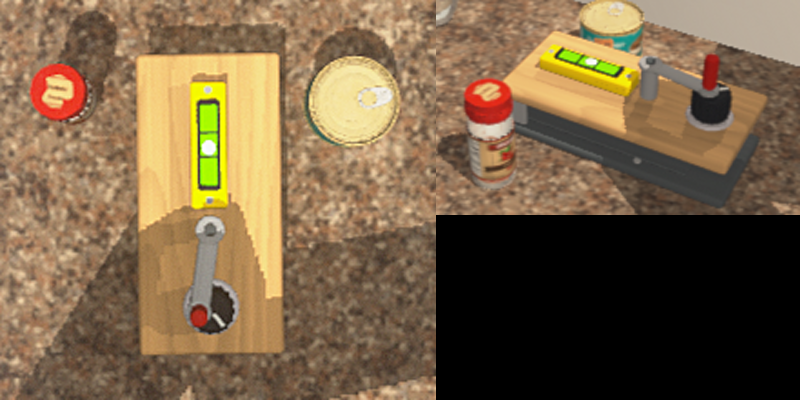

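The left panel is the top view. The lever is nearly shut, with the pin at full-image (325.6,286), the red grip top at (319.5,334) and the knob centre near (326.7,328). The bubble at (324.5,241.5) is slightly towards the knob. The spice jar is at the left and the tin at the right.

Run:
```python
from h import *
np.set_printoptions(precision=4,suppress=True)
c=cam('top'); T=lambda x,y:(210+x/1.817,160+y/1.818)
for n,x,y,z in [('pin',210,229,.106),('knobtop',212,306,.094),('griptop',199,316,.14),('vialA',208,100,.064),('vialB',208,189,.064),('bub',208.5,147,.066),
 ('shTL',137,56,.062),('shTR',280,53,.062),('shBL',140,354,.062),('shBR',282,352,.062)]:
    print(n,atz(c,*T(x,y),z))
# grip top via red colour, jar cap, both cams
for n in ['top','scene']:
    im=cv2.imread(f'pics/{n}0.png').astype(int); b,g,r=im[...,0],im[...,1],im[...,2]
    m=((r>110)&(g<60)&(b<60)).astype(np.uint8)
    k,_,s,ce=cv2.connectedComponentsWithStats(m)
    print(n,[(s[i].tolist(),ce[i].round(1)) for i in range(1,k) if s[i][4]>12])
```

```text
pin [ 0.5306 -0.2049  0.106 ]
knobtop [ 0.4687 -0.2058  0.094 ]
griptop [ 0.4674 -0.1956  0.14  ]
vialA [ 0.6348 -0.2049  0.064 ]
vialB [ 0.5611 -0.2039  0.064 ]
bub [ 0.5958 -0.2048  0.066 ]
shTL [ 0.6723 -0.1463  0.062 ]
shTR [ 0.6732 -0.2652  0.062 ]
shBL [ 0.4256 -0.146   0.062 ]
shBR [ 0.426  -0.2633  0.062 ]
top [([245, 23, 40, 42, 1305], array([264.6,  43.5])), ([227, 195, 31, 31, 388], array([243. , 210.6])), ([315, 330, 9, 10, 72], array([319.2, 334.4]))]
scene [([162, 214, 34, 23, 608], array([178.1, 225. ])), ([411, 243, 10, 22, 174], array([415.6, 253.1])), ([267, 258, 29, 27, 471], array([281.1, 273.1])), ([290, 302, 7, 4, 18], array([293.2, 303.7]))]
```

>>> send_rows(
  motion="0 38.6 -17.4 4 -0.6;0 38.6 -17.4 4 -0.6;0 38.6 -17.4 4 -0.6;0 38.6 -17.4 4 -0.6;0 38.6 -17.4 4 -0.6",
)

```text
clock: 1.4
eef_pos: [0.3373, -0.3096, 0.2079]
tool_rot: [0.899, 0.438, 0.0, 0.0]
ft_force: [0.9, -1.1, -0.5]
grip_width: 0.0427
grasp_force: 0.0
```

Run:
```python
from h import *
o=bot.get_obs();print(o['joint_pos'],o['eef_pos'],o['tool_rot'],o['grip_width'])
m=R.from_quat(o['tool_rot']).as_matrix();print(m)
```

```text
[-7.42610539e-01  1.69171269e-01 -1.47270742e-01  1.25352238e+00
  2.84470044e-05  1.49126293e+00] [ 0.33730481 -0.30959632  0.20786222] [8.98761530e-01 4.38437611e-01 1.65334560e-04 3.81961075e-04] 0.04266641412577377
[[ 6.15544868e-01  7.88101590e-01  6.32124886e-04]
 [ 7.88101842e-01 -6.15544631e-01 -5.41606062e-04]
 [-3.77395189e-05  8.31561619e-04 -9.99999654e-01]]
```

>>> send_rows(
  motion="0 17 3.1 2.8 -2.08;0 17 3.1 2.8 -2.08;0 17 3.1 2.8 -2.08;0 17 3.1 2.8 -2.08;0 17 3.1 2.8 -2.08",
)

```text
clock: 1.9
eef_pos: [0.4676, -0.1935, 0.1789]
tool_rot: [0.672, 0.74, 0.0, -0.0]
ft_force: [-0.1, 0.6, 1.0]
grip_width: 0.0427
grasp_force: 0.0
```

Run:
```python
from h import *
o=bot.get_obs();print(o['joint_pos'],o['eef_pos'],o['grip_width'])
m=R.from_quat(o['tool_rot']).as_matrix();print(np.arctan2(m[1,0],m[0,0]))
```

```text
[-3.92954269e-01  2.82013746e-01 -7.89168884e-02  1.21043412e+00
  8.32027224e-04  1.08118471e+00] [ 0.4675831  -0.19354572  0.1788769 ] 0.04266954241922893
1.6674533876406983
```

>>> send_rows(
  motion="0 0 0 0 -1.32;0 0 0 0 -1.32;0 0 0 0 -1.32;0 0 0 0 -1.32;0 0 0 0 -1.32",
)

```text
clock: 2.4
eef_pos: [0.4655, -0.1963, 0.1798]
tool_rot: [0.357, 0.934, 0.0, 0.0]
ft_force: [-0.1, 0.0, 0.4]
grip_width: 0.0426
grasp_force: 0.0
```

>>> send_rows(
  motion="0 0 0 0 -0.57;0 0 0 0 -0.57;0 0 0 0 -0.57;0 0 0 0 -0.57;0 0 0 0 -0.57",
)

```text
clock: 2.9
eef_pos: [0.4654, -0.1963, 0.1798]
tool_rot: [0.083, 0.997, -0.0, 0.0]
ft_force: [-0.1, 0.5, 0.3]
grip_width: 0.0424
grasp_force: 0.0
```

Run:
```python
from h import *
o=bot.get_obs();print(o['joint_pos'],o['eef_pos'],o['grip_width'])
m=R.from_quat(o['tool_rot']).as_matrix();print(np.arctan2(m[1,0],m[0,0]))
c,im=snap('wrist','w1')
print(proj(c,[.4665,-.195,.14]),proj(c,[.5306,-.2049,.106]),proj(c,[.466,-.205,.094]))
print(boxes_of('wrist','lever_grip')[:2],boxes_of('wrist','bubble')[:2])
```

```text
[-3.99161983e-01  2.79143625e-01 -8.03235310e-02  1.21127761e+00
  1.07026654e-05 -2.33088500e-01] [ 0.46542951 -0.19631732  0.17980897] 0.04237873546768008
2.975519171479537
(np.float64(321.10670091831395), np.float64(269.985774986154)) (np.float64(321.5333142180273), np.float64(335.9715410922372)) (np.float64(305.2942270277467), np.float64(242.01845906352153))
[{'rect': [320.4, 286.6, 33.5, 118.6], 'conf': 0.75}] []
```

View pics/w1.png

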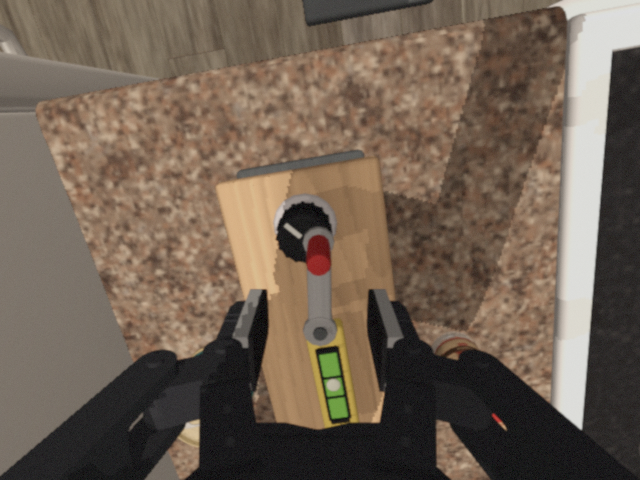

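The wrist view shows the fingers straddling the red post, whose top is at (318,268). The pin is at (320,330), the knob at (305,232) and the vial lies below it. The post is centred between the fingers, so I'll descend around it.

>>> send_rows(
  motion="0 0 0 3.4 0;0 0 0 6.8 0;0.45 0 0 6.8 0;0.45 0 0 6.8 0;0.45 0 0 6.8 0",
)

```text
clock: 3.55
eef_pos: [0.4667, -0.1969, 0.1136]
tool_rot: [0.083, 0.997, -0.0, 0.001]
ft_force: [0.1, -0.3, 0.2]
grip_width: 0.0234
grasp_force: 0.0
```

>>> send_rows(
  motion="0.45 -0.06 0.91 0 0.14;0.45 -0.25 1.8 0 0.28;0.45 -0.56 2.65 0 0.42;0.45 -0.99 3.45 0 0.56;0.45 -1.53 4.19 0 0.7",
)

```text
clock: 4.05
eef_pos: [0.4884, -0.1578, 0.1139]
tool_rot: [0.422, 0.906, -0.0, 0.001]
ft_force: [-1.2, -1.2, 0.1]
grip_width: 0.0235
grasp_force: 0.6
```

>>> send_rows(
  motion="0.45 -0.06 0.91 0 0.14;0.45 -0.25 1.8 0 0.28;0.45 -0.56 2.65 0 0.42;0.45 -0.99 3.45 0 0.56;0.45 -1.53 4.19 0 0.7",
)

```text
clock: 4.55
eef_pos: [0.5303, -0.1421, 0.1138]
tool_rot: [0.707, 0.707, 0.0, 0.001]
ft_force: [-1.4, -0.8, -1.7]
grip_width: 0.0234
grasp_force: 0.6
```

Run:
```python
from h import *
o=bot.get_obs();print(o['joint_pos'],o['eef_pos'],o['grip_width'])
m=R.from_quat(o['tool_rot']).as_matrix();print(np.arctan2(m[1,0],m[0,0]))
c,im=snap('wrist','w2'); snap('top','t2')
cv2.imwrite('pics/d2.png',np.hstack([cv2.resize(cv2.imread('pics/w2.png'),(400,300)),cv2.resize(cv2.imread('pics/t2.png')[150:390,170:490],(400,300))]))
```

```text
[-2.61635031e-01  4.11657280e-01 -6.95200650e-02  1.08717978e+00
 -2.69983812e-04  1.31009626e+00] [ 0.53032511 -0.1420916   0.11383304] 0.023384184243798213
1.5698600189309762
```

View pics/d2.png

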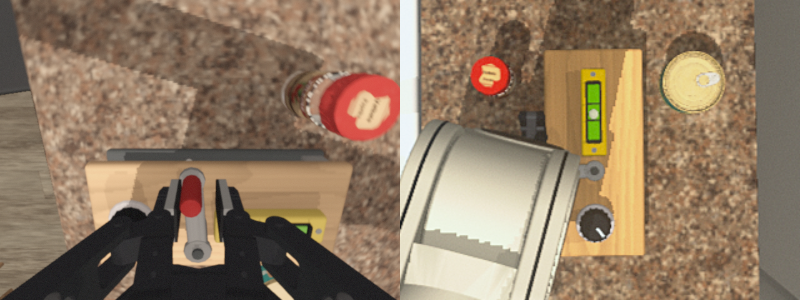

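Left (wrist): the red post is between the fingers and the lever is nearly perpendicular to the shelf. Right (top): the knob is uncovered at (595,224) in the composite, the vial is visible and the jar and tin are untouched. I'll push a little further, then retreat.

>>> send_rows(
  motion="0.45 -0.02 0.5 0 0.08;0.45 -0.07 0.97 0 0.15;0.45 -0.07 0.97 0 0.15;0.45 -0.07 0.97 -3 0.15;0.45 -0.07 0.97 -6 0.15",
)

```text
clock: 5.15
eef_pos: [0.538, -0.1426, 0.1723]
tool_rot: [0.755, 0.655, -0.001, -0.001]
ft_force: [0.8, -0.1, -0.1]
grip_width: 0.0237
grasp_force: 0.0
```

>>> send_rows(
  motion="-0.4 -2.5 -2.2 0 -0.15;-0.4 -5 -4.4 0 -0.3;-0.4 -7.5 -6.5 0 -0.45;-0.4 -7.5 -6.5 0 -0.6;-0.4 -7.5 -6.5 0 -0.75",
)

```text
clock: 5.65
eef_pos: [0.463, -0.2085, 0.173]
tool_rot: [0.461, 0.887, 0.0, 0.001]
ft_force: [-0.2, 0.3, -0.9]
grip_width: 0.0597
grasp_force: 0.0
```

>>> send_rows(
  motion="-0.4 0 0 0 -0.73;-0.4 0 0 0 -0.73;-0.4 0 0 0 -0.73;-0.4 0 0 0 -0.73;-0.4 0 0 0 -0.73",
)

```text
clock: 6.15
eef_pos: [0.4638, -0.2077, 0.1727]
tool_rot: [0.113, 0.994, -0.0, 0.001]
ft_force: [0.1, -0.9, 0.1]
grip_width: 0.0602
grasp_force: 0.0
```

Run:
```python
from h import *
o=bot.get_obs();print(o['joint_pos'],o['eef_pos'],o['grip_width'])
m=R.from_quat(o['tool_rot']).as_matrix();print(np.arctan2(m[1,0],m[0,0]))
c,im=snap('wrist','w3'); print([b for b in boxes_of('wrist','knob')][:2]); snap('top','t3')
print(proj(c,[.464,-.205,.094]),proj(c,[.53,-.205,.106]))
for x in boxes_of('wrist','knob')[:1]: print(atz(c,x['rect'][0],x['rect'][1],.085))
t=cv2.imread('pics/t3.png')[150:390,170:490]
cv2.imwrite('pics/d3.png',np.hstack([cv2.resize(cv2.imread('pics/w3.png'),(400,300)),cv2.resize(t,(400,300))]))
```

```text
[-4.20995500e-01  2.88667387e-01 -8.65755868e-02  1.19402012e+00
  3.08553310e-06 -1.94403090e-01] [ 0.46377908 -0.20766399  0.17268553] 0.06016120371949142
2.9150004662457136
[{'rect': [321.4, 234.7, 57.4, 67.8], 'conf': 0.81}]
(np.float64(322.4691360756903), np.float64(242.21532415318916)) (np.float64(344.67555498381415), np.float64(339.81510808396683))
[ 0.46202564 -0.20516129  0.085     ]
```

View pics/d3.png

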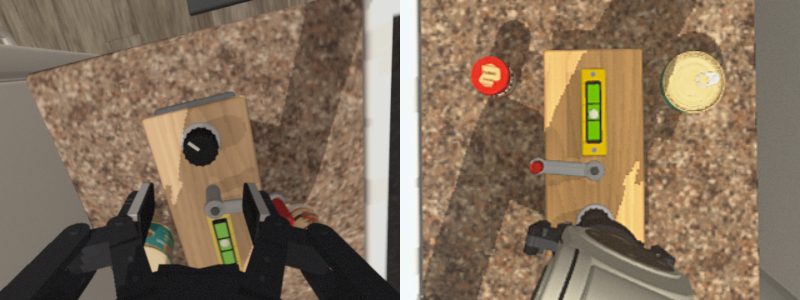

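The lever is fully across, with the red grip at composite (536,167) and the pin at (594,170). The jar and tin are unmoved. The knob lies under the open fingers at wrist pixel (320,235). Next I descend and grip.

>>> send_rows(
  motion="-0.4 0.05 0.25 4 0;-0.4 0.05 0.25 7.5 0;-0.4 0.05 0.25 9.5 0;-0.4 0.05 0.25 10.7 0;-0.4 0.05 0.25 10.7 0",
)

```text
clock: 6.85
eef_pos: [0.4628, -0.2045, 0.0635]
tool_rot: [0.118, 0.993, 0.0, -0.001]
ft_force: [0.1, 0.2, 0.7]
grip_width: 0.0598
grasp_force: 0.0
```

>>> send_rows(
  motion="1 0 0 0 0;1 0 0 0 0;1 0 0 0 0;1 0 0 0 0;1 0 0 0 0",
)

```text
clock: 7.35
eef_pos: [0.4649, -0.2056, 0.066]
tool_rot: [0.118, 0.993, -0.001, 0.001]
ft_force: [0.8, -1.2, 3.9]
grip_width: 0.0344
grasp_force: 59.7
```

```bash
cat >> h.py <<'E'
def level(n='top',name=None):
    name=name or n+'_l'; c,im=snap(n,name); 
    return c,im
E
python3 - <<'E'
from h import *
o=bot.get_obs();print(o['joint_pos'],o['eef_pos'],o['grip_width'],o['ft_force'],o['grasp_force'])
c,im=snap('wrist','w4'); snap('top','t4')
t=cv2.imread('pics/t4.png')[190:310,240:400]
cv2.imwrite('pics/d4.png',np.hstack([cv2.resize(cv2.imread('pics/w4.png'),(400,300)),cv2.resize(t,(400,300),interpolation=cv2.INTER_CUBIC)]))
E
```

```text
[-4.16188430e-01  3.90021610e-01 -2.46119035e-01  9.31586660e-01
 -3.91722986e-04 -1.80105935e-01] [ 0.46494633 -0.20564026  0.06596172] 0.03444929663072435 [ 0.76469462 -1.1904027   3.92256114] 59.701948198489845
```

View pics/d4.png

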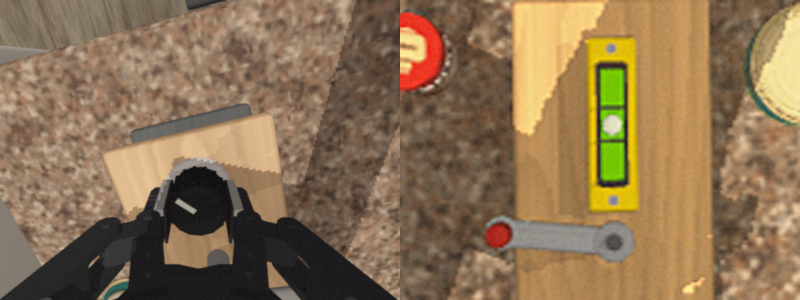

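The knob is gripped, and the top view shows the vial clearly: black lines at composite y≈107 and 141, bubble at ≈125. Next I press down and build a bubble reader.

>>> send_rows(
  motion="1 0 0 0.2 0;1 0 0 0.4 0;1 0 0 0.6 0;1 0 0 0.6 0;1 0 0 0.6 0",
)

```text
clock: 7.95
eef_pos: [0.4648, -0.2057, 0.0626]
tool_rot: [0.118, 0.993, -0.001, 0.002]
ft_force: [-8.2, 1.1, 27.6]
grip_width: 0.034
grasp_force: 62.4
```

```bash
cat > b.py <<'E'
from h import *
import sys
def bub(f):
    im=cv2.imread(f).astype(float); b,g,r=cv2.split(im)
    reg=np.zeros(b.shape,bool); reg[205:275,310:340]=1
    gm=reg&(g>120)&(b<90)&(r<g-40)
    cols=np.where(gm.sum(0)>15)[0]; c0,c1=cols[0],cols[-1]
    rows=np.where(gm[:,c0:c1+1].sum(1)>1)[0]; r0,r1=rows[0],rows[-1]
    # lines: dark green-channel profile away from bubble (edge columns); bubble: blue channel
    P=np.r_[r0:r1+1]; G=g[r0:r1+1,c0+1:c1].mean(1); B=np.clip(b[r0:r1+1,c0:c1+1]-90,0,None).sum(1)
    D=np.clip(np.median(G)-G,0,None); D[:3]=0; D[-3:]=0
    if len(sys.argv)>2: print(np.c_[P,G.round(),B.round()].astype(int).tolist())
    mid=(r0+r1)/2; L=[]
    for s in (-1,1):
        e=mid+s*6.7; w=D*(abs(P-e)<2.6); L.append((w*P).sum()/w.sum())
    x=(B*P).sum()/B.sum(); s=19.6/(L[1]-L[0])
    return 'lines',np.round(L,2),'bub',round(x,2),'x_mm(away from knob +)',round(((L[0]+L[1])/2-x)*s,2)
o=bot.get_obs();print(o['clock'],o['eef_pos'],o['grip_width'],o['ft_force'],o['grasp_force'],o['joint_pos'][5])
n=sys.argv[1]; snap('top',n); print(bub(f'pics/{n}.png'))
E
python3 -c "
import sys;sys.argv=['b','t5','v']
exec(open('b.py').read());print(bub('pics/t4.png'))"
```

```text
7.95 [ 0.46475099 -0.20567977  0.06262634] 0.03395537552913849 [-8.19610264  1.1109736  27.57749077] 62.424172593746334 -0.18019021707479915
[[218, 196, 0], [219, 206, 0], [220, 201, 0], [221, 200, 0], [222, 200, 0], [223, 200, 0], [224, 199, 0], [225, 200, 0], [226, 202, 0], [227, 199, 0], [228, 201, 0], [229, 200, 0], [230, 201, 0], [231, 205, 0], [232, 166, 3], [233, 142, 307], [234, 206, 527], [235, 222, 685], [236, 217, 715], [237, 216, 705], [238, 213, 602], [239, 207, 503], [240, 190, 47], [241, 198, 0], [242, 200, 0], [243, 200, 0], [244, 203, 0], [245, 212, 0], [246, 90, 0], [247, 181, 0], [248, 206, 0], [249, 201, 0], [250, 199, 0], [251, 199, 0], [252, 199, 0], [253, 200, 0], [254, 200, 0], [255, 199, 0], [256, 198, 0], [257, 199, 0], [258, 199, 0], [259, 198, 0], [260, 203, 0], [261, 212, 0]]
('lines', array([232.63, 246.15]), 'bub', np.float64(236.23), 'x_mm(away from knob +)', np.float64(4.58))
[[218, 197, 0], [219, 205, 0], [220, 200, 0], [221, 200, 0], [222, 200, 0], [223, 199, 0], [224, 199, 0], [225, 200, 0], [226, 200, 0], [227, 200, 0], [228, 200, 0], [229, 200, 0], [230, 203, 0], [231, 213, 0], [232, 116, 0], [233, 102, 0], [234, 196, 0], [235, 193, 0], [236, 201, 298], [237, 209, 521], [238, 214, 668], [239, 220, 728], [240, 216, 713], [241, 219, 684], [242, 204, 541], [243, 192, 192], [244, 205, 0], [245, 158, 0], [246, 78, 0], [247, 187, 0], [248, 204, 0], [249, 200, 0], [250, 200, 0], [251, 199, 0], [252, 199, 0], [253, 200, 0], [254, 198, 0], [255, 198, 0], [256, 198, 0], [257, 199, 0], [258, 198, 0], [259, 200, 0], [260, 206, 0], [261, 185, 0]]
('lines', array([232.65, 245.84]), 'bub', np.float64(239.43), 'x_mm(away from knob +)', np.float64(-0.28))
```

>>> send_rows(
  motion="1 0 0 -0.1 0;1 0 0 -0.1 0;1 0 0 -0.1 0;1 0 0 -0.1 0;1 0 0 -0.1 0",
)

```text
clock: 8.5
eef_pos: [0.4647, -0.2057, 0.0628]
tool_rot: [0.118, 0.993, -0.001, 0.002]
ft_force: [-5.8, -0.3, 21.1]
grip_width: 0.0339
grasp_force: 61.5
```

```bash
python3 b.py t6
```

```text
8.5 [ 0.46472385 -0.20565609  0.06284443] 0.03385106329546056 [-5.78607896 -0.26566066 21.13195867] 61.537503817817196 -0.1802129759654801
('lines', array([   nan, 246.14]), 'bub', np.float64(233.09), 'x_mm(away from knob +)', np.float64(nan))b.py:15: RuntimeWarning: invalid value encountered in scalar divide
  e=mid+s*6.7; w=D*(abs(P-e)<2.6); L.append((w*P).sum()/w.sum())
```

>>> send_rows(
  motion="1 0 0 0 0;1 0 0 0 0;1 0 0 0 0;1 0 0 0 0;1 0 0 0 0",
)

```text
clock: 9.05
eef_pos: [0.4647, -0.2056, 0.0629]
tool_rot: [0.118, 0.993, -0.001, 0.002]
ft_force: [-6.5, -0.1, 21.8]
grip_width: 0.034
grasp_force: 61.5
```

```bash
python3 b.py t7
```

```text
9.05 [ 0.46474653 -0.20564788  0.06286022] 0.03399615601026283 [-6.49514959 -0.06160312 21.8472646 ] 61.5384202147834 -0.18018906674330748
('lines', array([   nan, 246.14]), 'bub', np.float64(232.89), 'x_mm(away from knob +)', np.float64(nan))b.py:15: RuntimeWarning: invalid value encountered in scalar divide
  e=mid+s*6.7; w=D*(abs(P-e)<2.6); L.append((w*P).sum()/w.sum())
```

The shelf is fully pressed: the bubble is about 9.5 mm off at row 232.9, against a mid-line of 239.3. I turn clockwise about 0.68 rad, lifting with it.

>>> send_rows(
  motion="1 0 0 -0.06 0.13;1 0 0 -0.11 0.26;1 0 0 -0.17 0.39;1 0 0 -0.22 0.52;1 0 0 -0.27 0.65",
)

```text
clock: 9.6
eef_pos: [0.4648, -0.2059, 0.0654]
tool_rot: [0.431, 0.902, -0.001, 0.002]
ft_force: [-5.4, -0.3, 19.4]
grip_width: 0.0342
grasp_force: 61.6
```

>>> send_rows(
  motion="1 0 0 0 0;1 0 0 0 0;1 0 0 0 0;1 0 0 0 0;1 0 0 0 0",
)

```text
clock: 10.1
eef_pos: [0.4648, -0.206, 0.0654]
tool_rot: [0.429, 0.903, -0.001, 0.002]
ft_force: [-4.3, -0.3, 19.9]
grip_width: 0.0343
grasp_force: 61.5
```

>>> send_rows(
  motion="1 0 0 0 0;1 0 0 0 0;1 0 0 0 0;1 0 0 0 0;1 0 0 0 0",
)

```text
clock: 10.6
eef_pos: [0.4648, -0.206, 0.0654]
tool_rot: [0.429, 0.903, -0.001, 0.002]
ft_force: [-4.7, -0.9, 19.0]
grip_width: 0.0343
grasp_force: 61.5
```

```bash
python3 b.py t8 v; python3 b.py t8b
```

```text
10.6 [ 0.46480877 -0.20597644  0.0654284 ] 0.03432281236665675 [-4.73918661 -0.94802672 18.98741582] 61.45266773295589 0.46992158570850023
[[218, 197, 0], [219, 205, 0], [220, 200, 0], [221, 200, 0], [222, 200, 0], [223, 200, 0], [224, 201, 0], [225, 200, 0], [226, 199, 0], [227, 200, 0], [228, 200, 0], [229, 200, 0], [230, 203, 0], [231, 212, 0], [232, 122, 0], [233, 102, 0], [234, 193, 0], [235, 205, 202], [236, 200, 455], [237, 222, 772], [238, 219, 737], [239, 218, 713], [240, 218, 749], [241, 210, 566], [242, 203, 391], [243, 196, 11], [244, 207, 0], [245, 165, 0], [246, 84, 0], [247, 186, 0], [248, 205, 0], [249, 201, 0], [250, 199, 0], [251, 199, 0], [252, 198, 0], [253, 200, 0], [254, 200, 0], [255, 200, 0], [256, 198, 0], [257, 199, 0], [258, 200, 0], [259, 200, 0], [260, 206, 0], [261, 191, 0]]
('lines', array([232.62, 245.87]), 'bub', np.float64(238.7), 'x_mm(away from knob +)', np.float64(0.79))
10.65 [ 0.46480547 -0.20599468  0.06542483] 0.03394446281434368 [-5.01992247 -1.36700929 20.00294157] 61.4532196323853 0.4699658387442947
('lines', array([232.62, 245.86]), 'bub', np.float64(238.71), 'x_mm(away from knob +)', np.float64(0.79))
```

>>> send_rows(
  motion="1 0 0 -0.02 0.05;1 0 0 -0.02 0.05;1 0 0 -0.02 0.05;1 0 0 -0.02 0.05;1 0 0 -0.02 0.05",
)

```text
clock: 11.2
eef_pos: [0.4648, -0.206, 0.0656]
tool_rot: [0.451, 0.892, -0.001, 0.002]
ft_force: [-5.6, -1.0, 19.6]
grip_width: 0.0341
grasp_force: 61.5
```

>>> send_rows(
  motion="1 0 0 0 0;1 0 0 0 0;1 0 0 0 0;1 0 0 0 0;1 0 0 0 0",
)

```text
clock: 11.7
eef_pos: [0.4648, -0.206, 0.0656]
tool_rot: [0.451, 0.892, -0.001, 0.002]
ft_force: [-5.3, -0.1, 19.9]
grip_width: 0.0337
grasp_force: 61.5
```

```bash
python3 b.py t9; python3 -c "
import cv2,numpy as np
t=cv2.imread('pics/t9.png')[190:310,240:400]
cv2.imwrite('pics/d9.png',cv2.resize(t,(640,480),interpolation=cv2.INTER_CUBIC))"
```

```text
11.7 [ 0.46480621 -0.20600462  0.06561474] 0.033666317736652115 [-5.29507101 -0.12200624 19.85932615] 61.49040301213972 0.5198995161173662
('lines', array([232.65, 245.82]), 'bub', np.float64(239.37), 'x_mm(away from knob +)', np.float64(-0.2))
```

View pics/d9.png

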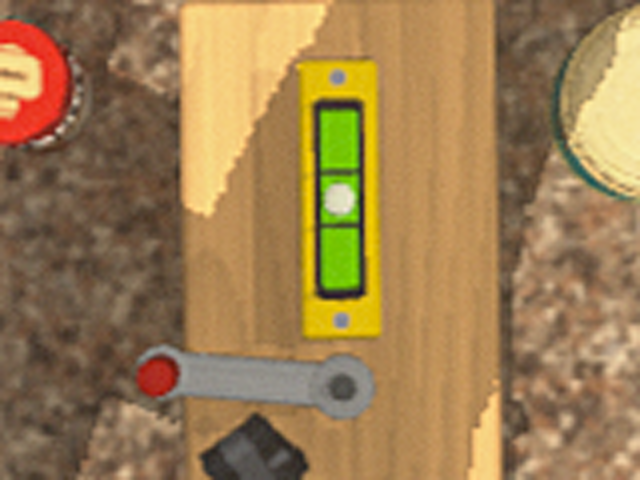

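The bubble at (340,199) sits between the lines at y≈172 and 226. The lever is open, with its grip at (157,377), and the push is about 20 N with the grip on. I'm handing in.

```bash
python3 -c "
from workcell import workorder
print(workorder.job_done())"
```

```text
the job is handed in; nothing more can be done
None
```

The job is handed in: the lever is swung open, the shelf is held down with about 20 N, the knob is still gripped, the bubble reads about 0.2 mm from the middle, and the jar and tin look untouched; the hand-in call returned no verdict.

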